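Clamp and stamp a silver strip in a sprung punch jig

TASK

Stamp the maker's mark on the silver strip in the stamping jig: swing the jig's clamp handle from off fully over to on, then, holding the mallet by its handle and not by its head, strike the sprung punch squarely with the mallet's face, a brisk blow rather than a slow push, driving it all the way down. Leave the clamp on, stand the mallet upright on its face on open bench, and leave the other things on the bench undisturbed.

Things in the scene. Friction and masses are not known exactly. Their poses are not given: they have to be found in the camera images.
- mallet: Dead-blow mallet, 0.3 to 0.46 kg: black drum head with white ends, 51 mm across, 84 mm high, standing on its lower face. Origin: centre of the lower face; z up the head's axis. The handle leaves along -x; a stub reaches 28 mm along +x. Centre of mass some 10 mm from the axis towards the handle: set level, it stands by itself. At the start only the head can be taken; it lifts straight up.
- mallet_handle (a point): Point in the middle of the mallet's wooden handle, 85 mm from the head's axis along the mallet's -x and 42 mm above the lower face. The handle is a straight level bar, 20 mm wide and 28 mm high, that ends 145 mm from the head's axis. At the start it lies in the 40 mm channel between the hearth's bricks, where no finger fits beside it.
- hearth: Fixed fire bricks. Origin: bench level, middle of the channel; x along the channel, away from the robot. Two bricks, 200 mm (x) by 100 mm (y), 64 mm high, at y = 70 and -70 mm leave a 40 mm channel; tiles on them reach 78 mm high; a brick 60 mm (x) by 240 mm (y), 114 mm high, closes the back at x = 101 to 161 mm. The mallet's head stands at about x = -138 mm, the brick ends at x = -100 mm.
- jig: Fixed stamping jig: grey base plate 130 mm (x) by 170 mm (y), 16 mm thick, with anvil, silver strip, C-frame (column at the back, 100 mm high), punch and clamp. Origin: bench level, centre of the plate; x away from the robot. Punch axis at x = 0, y = 30 mm; clamp axis at x = -30, y = -50 mm. Nothing on it stands higher than the punch's top.
- punch_top (a point): Centre of the top of the sprung punch, a steel head 33 mm across (flat part 24 mm) on a coil spring; 147 mm above the bench when up, 129 mm when fully down.
- punch (a joint): Travel of the punch: 0 up, 0.018 m fully down on its stop. The spring pushes back with some 6 N at first and 12 N at the bottom and brings it up again. A blow drives it at 0.05 m/s or more; a slower push does not count.
- clamp_hub (a point): Centre of the top of the clamp's hub, on its vertical axis, 92 mm above the bench.
- clamp_grip (a point): Point on top of the clamp handle's bar, 60 mm out from the hub's axis, 91 mm above the bench; turns with the handle. The bar is 14 mm wide, from 73 to 91 mm above the bench, clear from 20 to 77 mm out; at its end stands a round black knob 18 mm across, 77 to 95 mm from the axis, from 71 to 93 mm above the bench.
- clamp (a joint): Angle of the clamp handle: 0 off, 1.3 rad on (stop), turned clockwise seen from above. It needs at most 0.25 N m; a detent draws it into either end, past the middle it goes on by itself. Off, the bar points from the hub along (-0.5, -0.87) in the jig's frame; on, along (-0.97, 0.25), to the jig's front.
- jar: Bystander: flux jar with white lid, 44 mm across, 62 mm high; origin centre of its base. Stands near the mallet's head.
- pliers: Bystander: pliers with red grips lying flat, 163 mm long (x from -91 to 73 mm), 60 mm wide, 16 mm high; origin about the middle, at bench level.
- file: Bystander: flat file with wooden handle lying along its x, 213 mm long (x from -93 to 120 mm), 20 mm wide, 20 mm high; origin at bench level. Lies beside the jig.
- reel: Bystander: reel of copper binding wire standing on its flange, 54 mm across, 42 mm high; origin centre of its base.
- tin: Bystander: tin can, 64 mm across, 85 mm high; origin centre of its base.
- mug: Bystander: white mug, 72 mm across and 85 mm high, handle on its +y side reaching some 65 mm from its axis; origin centre of its base.
- bottle: Bystander: bottle 56 mm across, 160 mm high; origin centre of its base.
Things that resemble listed ones, but are neither listed nor needed, are in the scene too. What is shaped like the mallet but blue or purple is not meant.

How it is judged:
By the outcome, as a careful person would: the job done as asked, in the order asked, and still so for the second after the job is handed in, with the robot touching nothing.
It also fails if it takes over 72 s, if anything falls off the work surface, if the arm or the gripper's body presses on something with over 40 N, if the wrist force passes 120 N, or if a joint passes its speed limit or range.

ROBOT

A 6-joint arm with a two-finger parallel gripper is mounted at the origin on the work surface. World frame = base frame: x ahead of the robot, y to its left, z up, the work surface at z = 0. Lengths are in m, angles in rad, forces in N, time in s.
With the tool pointing down it reaches from about 0.325 to 1 m from the base axis. Payload 5.1 kg.
Tool frame: the origin (TCP) lies midway between the tips of the shut fingers; the grasp point (between the pads) lies 19 mm behind it; z points along the fingers, y is the line along which they close (so a half turn about z gives the same grasp; the last joint's range is limited). The gripper opens to 85 mm and grips with 20 to 120 N. Pads are 22 mm wide; open, the fingers measure 114 mm over their backs; the gripper's body (76 mm by 85 mm) begins 54 mm behind the grasp point. The pads swing forward as they close: fully open they stand 13 mm farther back than shut.
Start: joints at [-1.302, 0.124, 1.65, -0, 1.367, -0.083], TCP at [0.224, -0.61, 0.231] pointing down, gripper open.
Joint ranges: [-2.61, 2.61], [-1.02, 2.33], [0.03, 2.71], [-1.35, 4.49], [0.32, 2.68], [-2.91, 2.91]. Speed limits (rad/s): [2.57, 2.57, 3.14, 3.14, 3.14, 3.14].

INTERFACE

Orientations are given as [roll, pitch, yaw] about the fixed x, y, z axes, in that order (R = Rz(yaw) Ry(pitch) Rx(roll)).
In Python, from workcell import get_state, camera, camera_info, job_done gives the robot as it stands.
- The arm moves only by the tool apply_moves, never from a script. Its argument "steps" is a list of rows, each a list of 3 entries, a list of its own where there are three numbers: the closure, from -1 (fully open) to 1 (shut), then the shift along the tool's x, y, z scaled (see below), then the turn, a rotation vector about the tool's x, y, z scaled (see below). A call has 1 to 20 rows; each row shifts and turns the commanded pose from where the row before left it, along the tool's axes as they then stand; what a row does not reach is not made up. The controller multiplies each number of a shift by 25 mm and each number of a turn by 0.12 rad. A row lasts 1/10 s, in which the tool goes at most 50 mm and 8.59 degrees, less where a joint would pass 70% of its speed; a pose out of reach is approached as far as the arm can. A call with a number of a shift or a turn outside -1 to 1 is refused whole. A call with a gripper value outside its range is refused whole. The fingers move at their own pace and stop on an object; "squeeze" is the grip in N (left out, the last holds). Time passes only in rows, so rows that do not move let the fingers close. It gives the time, the measured TCP pose, the force, the opening and the grip force at its end, in the units of the state.
- get_state(): the state, without advancing time (a new reading comes with each control period).
- camera(name): name is "scene" or "top" or "wrist"; returns the picture (384x512x3 uint8, blue, green, red); there is no depth.
- camera_info(name): a dict with "K" (3x3 intrinsics, pixels), "k1" (the pictures are not rectified: a ray, as slopes to the right and down, at radius r is drawn at 1 + k1 r^2 times it, then the intrinsics apply), "rvec" (rotation vector, rad) and "tvec" (3), from world to camera coordinates, as OpenCV has them. Camera axes: x right, y down, z forward; pixel columns grow to the right and rows downward; lengths in m; the calibration is good to about 2 mm. A picture is of the moment at which its call begins: read the wrist's pose just before it. camera_info takes no time and is no camera call; for the wrist camera it gives the pose at the moment of the call.
- job_done(): hands the job in; it is judged then, once.
The state is a dict: "time_s": time; "qpos": joint angles; "joint_velocities": joint speeds; "joint_efforts": joint torques, N m; "tcp_pos": TCP position; "tcp_rot": TCP orientation; "force": force on the tool from outside, world axes, zero at the start; "torque": the same for the moment, N m; "finger_gap": finger opening in m; "grasp_force": force on a finger pad.
Only numpy, scipy, OpenCV 4.12 (cv2) and the standard library are available. Lean on these libraries where they do the work, as an engineer would, in place of code of your own. Each camera call takes 0.05 s, during which the arm holds its last target. There are 200 camera calls.

## Working session

There is one attempt and no reset: what is moved stays moved. The work goes in short steps, Python scripts to look and compute and a tool call to move; the robot and the scene stay as the last step left them, time stands still between calls to the robot, and variables do not carry over. Pictures are saved under pics/ and viewed, at most 13 in all, crops included, and the job is handed in when it is done.

Besides the shell and the picture viewer there is one more tool, called after "Request:" in YAML: its name, and indented under it one key for each argument. apply_moves: Moves the arm, as the interface text tells. Shifts and turns lie within -1 to 1; 1 stands for 25 mm of shift or 0.12 rad of turn. Its arguments: {"type":"object","properties":{"steps":{"type":"array"},"squeeze":{"type":"number"}},"required":["steps"]}

```bash
ls; mkdir -p pics; python3 - <<'E'
from workcell import *
import cv2
for n in("scene","top"):
    cv2.imwrite(f"pics/{n}0.png",camera(n)); print(n,camera_info(n))
s=get_state();print(s)
E
```

```text
pics
scene {'K': array([[366.14442649,   0.        , 255.98755057],
       [  0.        , 366.14442649, 188.02981107],
       [  0.        ,   0.        ,   1.        ]]), 'k1': -0.011117135880745938, 'rvec': array([ 0.59009006,  2.75576252, -0.97172409]), 'tvec': array([ 0.46145281, -0.09574354,  1.45539058])}
top {'K': array([[446.0575367 ,   0.        , 258.13780027],
       [  0.        , 446.0575367 , 196.00851628],
       [  0.        ,   0.        ,   1.        ]]), 'k1': -0.016743800120371286, 'rvec': array([ 2.17461627, -2.13520417,  0.17144585]), 'tvec': array([-0.00530438,  0.49754208,  1.43902595])}
{'time_s': 0.1, 'qpos': array([-1.30158112e+00,  1.24463226e-01,  1.65152882e+00, -1.35352875e-05,
        1.36750046e+00, -8.25863152e-02]), 'joint_velocities': array([ 0.00096794, -0.00158813, -0.00241783, -0.00019828, -0.00109662,
        0.00087181]), 'joint_efforts': array([-5.03318770e-04, -4.24929178e+01, -3.66654110e+01, -4.29354088e-05,
        3.99257726e-03,  5.21315513e-06]), 'tcp_pos': array([ 0.22381465, -0.60966816,  0.23016593]), 'tcp_rot': array([-3.13969818e+00, -1.43517574e-04,  3.51804132e-01]), 'force': array([-0.49685511,  0.7114227 ,  0.15326969]), 'torque': array([-0.03103998,  0.00848797, -0.0016411 ]), 'grasp_force': 0.0, 'finger_gap': 0.08499357278318609}
```

```bash
cat > h.py <<'E'
from workcell import *
import cv2, numpy as np, sys
from scipy.spatial.transform import Rotation as R
def cam(n, ci=None):
    ci=ci or camera_info(n); M=cv2.Rodrigues(np.array(ci["rvec"]))[0]
    return ci["K"],np.array([ci["k1"],0,0,0.]),M,np.array(ci["tvec"]),ci
def proj(n,P,ci=None):
    K,d,M,t,c=cam(n,ci); return cv2.projectPoints(np.array(P,float).reshape(-1,1,3),c["rvec"],c["tvec"],K,d)[0].reshape(-1,2)
def ray(n,uv,ci=None):
    K,d,M,t,_=cam(n,ci); x=cv2.undistortPoints(np.array([[uv]],float),K,d)[0,0]
    v=M.T@np.r_[x,1]; return -M.T@t, v/np.linalg.norm(v)
def atz(n,uv,z,ci=None):
    o,v=ray(n,uv,ci); return o+v*(z-o[2])/v[2]
def tri(*obs):  # (cam,uv[,ci])
    A=0;b=0
    for q in obs:
        o,v=ray(*q); P=np.eye(3)-np.outer(v,v); A=A+P;b=b+P@o
    p=np.linalg.solve(A,b); return p,[np.linalg.norm((np.eye(3)-np.outer(ray(*q)[1],ray(*q)[1]))@(p-ray(*q)[0])) for q in obs]
E
python3 - <<'E'
import cv2
for n in("scene","top"):
    cv2.imwrite(f"pics/{n}0b.png",cv2.resize(cv2.imread(f"pics/{n}0.png"),(800,600),interpolation=cv2.INTER_CUBIC))
E
```

```text
(no output)
```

View pics/top0b.png

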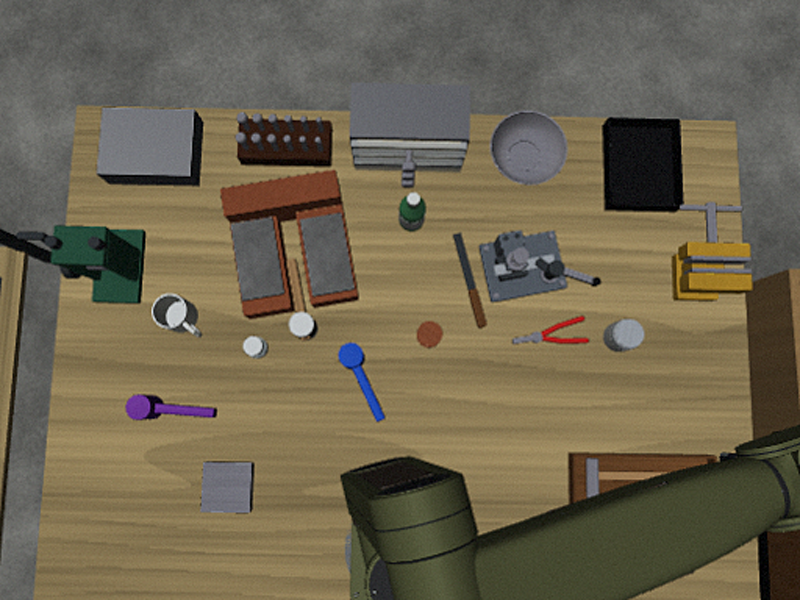

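View pics/scene0b.png

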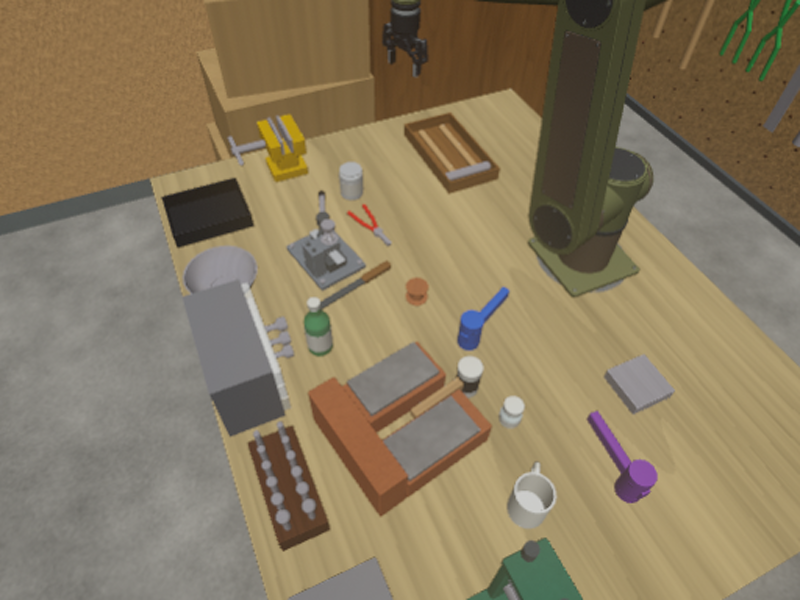

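The top view shows the mallet's head at (302,324), punch (517,257), clamp hub (550,268), knob (596,281), jar (255,346) and blue decoy (350,356). The scene view shows the head at (470,368), punch (327,226), and knob (321,196).

```bash
python3 - <<'E'
from h import *
np.set_printoptions(precision=4,suppress=True)
f=.64
def p(t,s): print(*tri(("top",np.array(t)*f),("scene",np.array(s)*f)))
p((302,324),(470,368)) # mallet top
p((517,257),(327,226)) # punch
p((596,281),(321,196)) # knob
p((255,346),(513,406)) # jar lid
for n,uv,z in [("brickL front-right corner bottom? ",(290,308),.064),("handle-ish",(297,262),.056),("blue head",(350,356),.084),("blue end",(379,418),.04),("reel",(429,334),.042),("file tip",(457,236),.01),("file end",(482,326),.01),("plier",(515,341),.01),("bottle base",(412,222),.0),("back brick l",(222,190),.114),("back brick r",(338,173),.114),("hub",(550,268),.092),("jig plate BL",(489,300),.016),("jig BR",(567,290),.016),("jig TL",(481,247),.016),("jig TR",(557,232),.016),("tin",(627,332),.085),("brickR corner",(357,297),.064),("brickR l corner",(311,305),.064),("brickL fl",(245,316),.064)]:
    print(n,atz("top",np.array(uv)*f,z))
E
python3 - <<'E'
import cv2,numpy as np
a=cv2.imread('pics/top0.png'); s=cv2.imread('pics/scene0.png')
A=cv2.resize(a[135:220,290:400],(500,386),interpolation=3); 
B=cv2.resize(a[160:245,140:200],None,fx=4.54,fy=4.54,interpolation=3)
cv2.imwrite('pics/crop1.png',np.hstack([A,B]))
C=cv2.resize(s[115:185,180:250],(400,400),interpolation=3);D=cv2.resize(s[215:285,270:340],(400,400),interpolation=3)
cv2.imwrite('pics/crop2.png',np.hstack([C,D]))
E
```

```text
[0.451  0.2118 0.0725] [np.float64(0.0005473322121175212), np.float64(0.000547332212117501)]
[ 0.5899 -0.2219  0.135 ] [np.float64(0.0031544112600150123), np.float64(0.0031544112600152044)]
[ 0.5523 -0.3957  0.074 ] [np.float64(0.0008095741576021707), np.float64(0.0008095741576024016)]
[0.4059 0.3109 0.0478] [np.float64(0.000841862639593354), np.float64(0.0008418626395933648)]
brickL front-right corner bottom?  [0.4853 0.2386 0.064 ]
handle-ish [0.5842 0.229  0.056 ]
blue head [0.3869 0.1107 0.084 ]
blue end [0.2633 0.0501 0.04  ]
reel [ 0.439  -0.0509  0.042 ]
file tip [ 0.6588 -0.1113  0.01  ]
file end [ 0.4617 -0.1663  0.01  ]
plier [ 0.4307 -0.2373  0.01  ]
bottle base [ 0.6908 -0.0126  0.    ]
back brick l [0.7191 0.3798 0.114 ]
back brick r [0.7605 0.1441 0.114 ]
hub [ 0.5749 -0.296   0.092 ]
jig plate BL [ 0.5176 -0.1806  0.016 ]
jig BR [ 0.5428 -0.3498  0.016 ]
jig TL [ 0.6339 -0.1632  0.016 ]
jig TR [ 0.6711 -0.3299  0.016 ]
tin [ 0.4462 -0.4545  0.085 ]
brickR corner [0.511  0.1008 0.064 ]
brickR l corner [0.4924 0.1955 0.064 ]
brickL fl [0.4668 0.3306 0.064 ]
```

View pics/crop1.png

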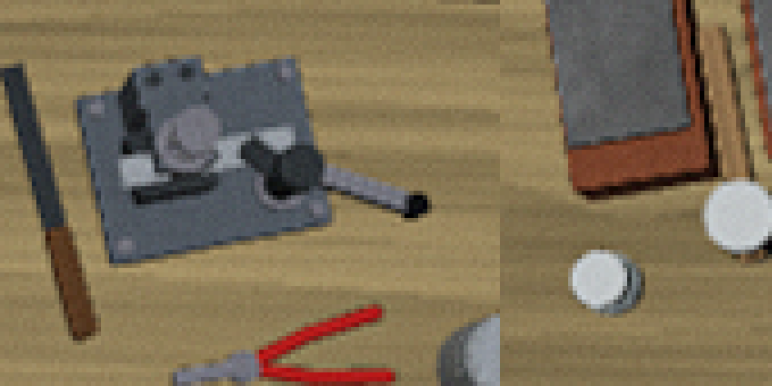

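View pics/crop2.png

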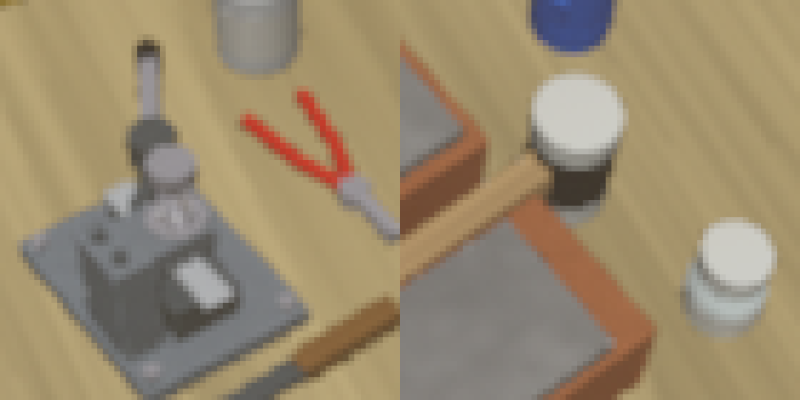

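```bash
python3 - <<'E'
from h import *
from scipy.optimize import least_squares as LS
np.set_printoptions(precision=4,suppress=True)
A=lambda x,y:np.array([290+x/4.545-.4,135+y/4.545-.4]); B=lambda x,y:np.array([140+(x-500)/4.54-.4,160+y/4.54-.4])
C=lambda x,y:np.array([180+x/5.714-.4,115+y/5.714-.4]); D=lambda x,y:np.array([270+(x-400)/5.714-.4,215+y/5.714-.4])
o=-2*np.pi*0
j=lambda th,r:(-.03+r*np.cos(th),-.05+r*np.sin(th))
th=np.arctan2(-.87,-.5); k=j(th,.086)
T=[(0,.03,.147,A(196,131)),(-.03,-.05,.092,A(298,170)),(*k,.093,A(416,203)),(-.065,.085,.016,A(113,264)),(-.065,-.085,.016,A(331,224)),(.065,.085,.016,A(79,100)),(.065,-.085,.016,A(298,58))]
S=[(0,.03,.147,C(168,163)),(-.03,-.05,.092,C(152,131)),(*k,.093,C(147,44)),(-.065,.085,.016,C(306,317)),(.065,.085,.016,C(146,395)),(.065,-.085,.016,C(24,246))]
def res(q):
    c,s=np.cos(q[2]),np.sin(q[2]); r=[]
    for n,L in(("top",T),("scene",S)):
        for x,y,z,uv in L: r+=list(proj(n,[q[0]+c*x-s*y,q[1]+s*x+c*y,z])[0]-uv)
    return np.array(r)
f=LS(res,[.59,-.25,.15],loss='soft_l1');q=f.x;print("jig",q);print(res(q).reshape(-1,2).T)
W=lambda x,y:q[:2]+[np.cos(q[2])*x-np.sin(q[2])*y,np.sin(q[2])*x+np.cos(q[2])*y]
print("punch",W(0,.03),"hub",W(-.03,-.05),"knob",W(*k))
print("tri punch",tri(("top",T[0][3]),("scene",S[0][3])),"hub",tri(("top",T[1][3]),("scene",S[1][3])),"knob",tri(("top",T[2][3]),("scene",S[2][3])))
print("mallet",tri(("top",B(740,215)),("scene",D(578,113))), atz("top",B(740,215),.084))
for a in[(706,30),(727,25),(730,170),(748,168)]: print("handle",atz("top",B(*a),.056))
print("jar",tri(("top",B(600,280)),("scene",D(737,255))))
E
```

```text
jig [ 0.5959 -0.2531  0.2024]
[[-0.0033  0.5766  0.0911 -0.8135  0.3321 -1.0252 -0.63    0.7025  0.3297
   0.6523  1.2731  0.1248 -1.0104]
 [-0.6073 -0.91    0.5424  0.0343 -0.1953 -1.0425 -0.5231 -1.0035 -0.0187
   0.1548 -1.7028 -0.3347 -1.3763]]
punch [ 0.5899 -0.2237] hub [ 0.5766 -0.3081] knob [ 0.5496 -0.3898]
tri punch (array([ 0.5909, -0.2259,  0.14  ]), [np.float64(0.0014849232406026196), np.float64(0.0014849232406024468)]) hub (array([ 0.5758, -0.3078,  0.091 ]), [np.float64(0.002300930845815326), np.float64(0.002300930845815275)]) knob (array([ 0.5517, -0.3895,  0.0945]), [np.float64(0.0006465941648563431), np.float64(0.0006465941648562325)])
mallet (array([0.4519, 0.2128, 0.081 ]), [np.float64(0.00028526864053498544), np.float64(0.0002852686405349272)]) [0.4514 0.2126 0.084 ]
handle [0.5887 0.246  0.056 ]
handle [0.5927 0.231  0.056 ]
handle [0.4869 0.2247 0.056 ]
handle [0.4886 0.2119 0.056 ]
jar (array([0.4066, 0.3134, 0.056 ]), [np.float64(0.0004988479980730657), np.float64(0.0004988479980730994)])
```

Request:
apply_moves:
  steps:
    - [1,[0.95,-0.2,0],[0,0,0]]
    - [1,[0.95,-0.2,0],[0,0,0]]
    - [1,[0.95,-0.2,0],[0,0,0]]
    - [1,[0.95,-0.2,0],[0,0,0]]
    - [1,[0.95,-0.2,0],[0,0,0]]
    - [1,[0.95,-0.2,0],[0,0,0]]
    - [1,[0.95,-0.2,0],[0,0,0]]
    - [1,[0.95,-0.2,0],[0,0,0]]
    - [1,[0.95,-0.2,0],[0,0,0]]
    - [1,[0.95,-0.2,0],[0,0,0]]
    - [1,[0.95,-0.2,0],[0,0,0]]
    - [1,[0.95,-0.2,0],[0,0,0]]
    - [1,[0.95,-0.2,0],[0,0,0]]
    - [1,[0.95,-0.2,0],[0,0,0]]
    - [1,[0.95,-0.2,0],[0,0,0]]
    - [1,[0.95,-0.2,0],[0,0,0]]
    - [1,[0.95,-0.2,0],[0,0,0]]
    - [1,[0.95,-0.2,0],[0,0,0]]
    - [1,[0,0,0],[0,0,0.8]]
    - [1,[0,0,0],[0,0,0.8]]
  squeeze: 60

```text
time_s: 2.1
tcp_pos: [0.5947, -0.3774, 0.2303]
tcp_rot: [-3.141, 0.001, 0.157]
force: [-0.3, 0.3, 0.1]
finger_gap: 0.0002
grasp_force: 0.0
```

Request:
apply_moves:
  steps:
    - [1,[0,0,0],[0,0,0.8]]
    - [1,[0,0,0],[0,0,0.8]]
    - [1,[0,0,0],[0,0,0.8]]
    - [1,[0,0,0],[0,0,0.8]]
    - [1,[0,0,0],[0,0,0.8]]
    - [1,[0,0,0],[0,0,0]]

```text
time_s: 2.7
tcp_pos: [0.594, -0.3782, 0.2305]
tcp_rot: [-3.141, 0.001, -0.32]
force: [-0.4, 0.5, 0.7]
finger_gap: 0.0003
grasp_force: 0.0
```

```bash
python3 - <<'E'
from h import *
import pickle
print(get_state()["tcp_pos"],get_state()["tcp_rot"])
ci=camera_info("wrist");im=camera("wrist");pickle.dump(ci,open("w1.pkl","wb"))
cv2.imwrite("pics/w1.png",cv2.resize(im,(800,600),interpolation=cv2.INTER_CUBIC))
print(ci, proj("wrist",[[.5899,-.2237,.147],[.5766,-.3081,.092],[.5496,-.3898,.093]],ci)*800/512)
E
```

```text
[ 0.59401591 -0.37818438  0.23051966] [-3.14120658e+00  1.17424698e-03 -3.19962345e-01]
{'K': array([[272.2277061 ,   0.        , 252.06728156],
       [  0.        , 272.2277061 , 195.59791142],
       [  0.        ,   0.        ,   1.        ]]), 'k1': -0.018489479493214653, 'rvec': array([-1.72795354,  2.39286381,  0.35051431]), 'tvec': array([-0.17161201,  0.61675604,  0.57478344])} [[152.24511647 397.26668191]
 [308.59889242 342.03828282]
 [429.8170601  342.50714573]]
```

View pics/w1.png

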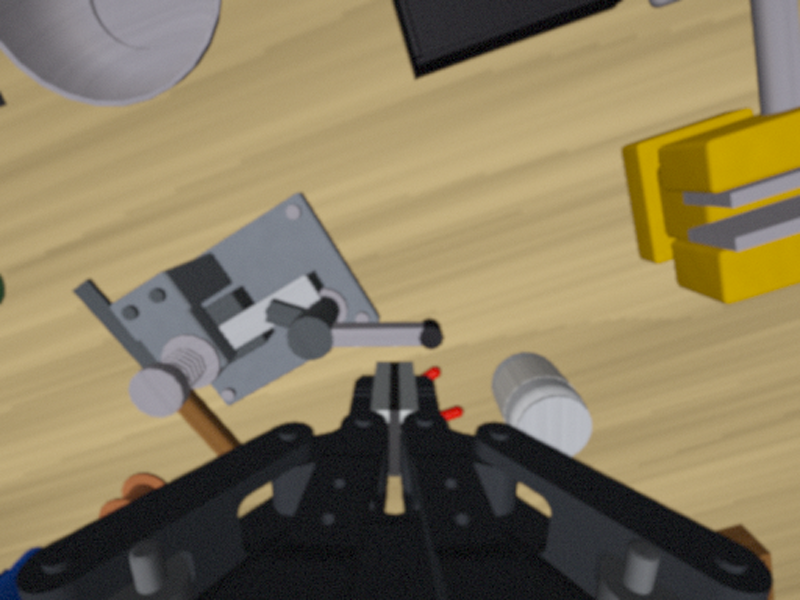

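```bash
python3 - <<'E'
from h import *
import pickle
np.set_printoptions(precision=4,suppress=True)
w=pickle.load(open("w1.pkl","rb"));f=.64
for n,uv,z in[("punch",(158,390),.147),("hub",(309,338),.092),("knob",(431,332),.093),("plate TR",(301,194),.016),("plate BL",(231,404),.016),("TL",(112,304),.016),("BR",(380,319),.016)]: print(n,atz("wrist",np.array(uv)*f-.3,z,w))
A=lambda x,y:np.array([290+x/4.545-.4,135+y/4.545-.4]);C=lambda x,y:np.array([180+x/5.714-.4,115+y/5.714-.4])
print(tri(("wrist",np.array([158,390])*f-.3,w),("top",A(196,131)),("scene",C(168,163))))
E
```

```text
punch [ 0.5935 -0.2292  0.147 ]
hub [ 0.5798 -0.3093  0.092 ]
knob [ 0.5573 -0.3927  0.093 ]
plate TR [ 0.6762 -0.3247  0.016 ]
plate BL [ 0.5184 -0.1896  0.016 ]
TL [ 0.642  -0.1305  0.016 ]
BR [ 0.5543 -0.3511  0.016 ]
(array([ 0.5912, -0.2251,  0.1409]), [np.float64(0.0007139125443498376), np.float64(0.0017924592772000925), np.float64(0.001343766134237252)])
```

Request:
apply_moves:
  steps:
    - [1,[0,0,0.94],[0,0,0]]
    - [1,[0,0,0.94],[0,0,0]]
    - [1,[0,0,0.94],[0,0,0]]
    - [1,[0,0,0.94],[0,0,0]]
    - [1,[0,0,0.94],[0,0,0]]
    - [1,[0,0,0.94],[0,0,0]]
    - [1,[0,0,0.94],[0,0,0]]
    - [1,[-0.2,0,0],[0,0,0]]
    - [1,[-0.25,0,0],[0,0,0]]
    - [1,[-0.25,0,0],[0,0,0]]
    - [1,[-0.29,0.07,0],[0,0,1]]
    - [1,[-0.29,0.07,0],[0,0,1]]
    - [1,[-0.29,0.07,0],[0,0,1]]

```text
time_s: 4.05
tcp_pos: [0.5566, -0.3693, 0.0692]
tcp_rot: [-3.141, -0.005, -0.685]
force: [2.3, -2.1, -1.6]
finger_gap: 0.0001
grasp_force: 1.2
```

Request:
apply_moves:
  steps:
    - [1,[-0.29,0.07,0],[0,0,1]]
    - [1,[-0.29,0.07,0],[0,0,1]]
    - [1,[-0.29,0.07,0],[0,0,1]]
    - [1,[-0.29,0.07,0],[0,0,1]]
    - [1,[-0.29,0.07,0],[0,0,1]]
    - [1,[-0.29,0.07,0],[0,0,1]]
    - [1,[-0.29,0.07,0],[0,0,1]]
    - [1,[-0.15,0.03,0],[0,0,0.5]]
    - [1,[0,0,0],[0,0,0]]

```text
time_s: 4.95
tcp_pos: [0.5201, -0.3283, 0.0689]
tcp_rot: [-3.139, -0.002, -1.579]
force: [0.3, -0.1, -0.4]
finger_gap: -0.0001
grasp_force: 0.0
```

Request:
apply_moves:
  steps:
    - [1,[0.8,0,0],[0,0,0]]
    - [1,[0,0,-0.9],[0,0,0]]
    - [1,[0,0,-0.9],[0,0,-0.97]]
    - [1,[0,0,-0.9],[0,0,-0.98]]
    - [1,[0,0,-0.9],[0,0,-0.98]]
    - [1,[0,0,-0.9],[0,0,-0.98]]
    - [1,[0,0,-0.9],[0,0,-0.98]]
    - [1,[0,0,-0.9],[0,0,-0.98]]
    - [-1,[0,0,0],[0,0,-0.98]]
    - [-1,[0,0,0],[0,0,-0.98]]
    - [-1,[0,0,0],[0,0,-0.98]]
    - [-1,[0,0,0],[0,0,-0.98]]
    - [-1,[0,0,0],[0,0,-0.98]]
    - [-1,[0,0,0],[0,0,-0.98]]
    - [-1,[0,0,0],[0,0,-0.98]]
    - [-1,[0,0,0],[0,0,-0.98]]
    - [-1,[0,0,0],[0,0,-0.98]]

```text
time_s: 6.65
tcp_pos: [0.5195, -0.3498, 0.2254]
tcp_rot: [3.14, -0.001, 0.188]
force: [0.7, -0.2, -0.2]
finger_gap: 0.0853
grasp_force: 0.0
```

```bash
python3 - <<'E'
from h import *
cv2.imwrite("pics/w2.png",camera("wrist")); cv2.imwrite("pics/t2.png",camera("top"))
E
```

Request:
apply_moves:
  steps:
    - [-1,[0.06,-0.94,0],[0,0,0]]
    - [-1,[0.06,-0.94,0],[0,0,0]]
    - [-1,[0.06,-0.94,0],[0,0,0]]
    - [-1,[0.06,-0.94,0],[0,0,0]]
    - [-1,[0.06,-0.94,0],[0,0,0]]
    - [-1,[0.06,-0.94,0],[0,0,0]]
    - [-1,[0.06,-0.94,0],[0,0,0]]
    - [-1,[0.06,-0.94,0],[0,0,0]]
    - [-1,[0.06,-0.94,0],[0,0,0]]
    - [-1,[0.06,-0.94,0],[0,0,0]]
    - [-1,[0.06,-0.94,0],[0,0,0]]
    - [-1,[0.06,-0.94,0],[0,0,0]]
    - [-1,[0.06,-0.94,0],[0,0,0]]
    - [-1,[0.06,-0.94,0],[0,0,0]]
    - [-1,[0.06,-0.94,0],[0,0,0]]
    - [-1,[0.06,-0.94,0],[0,0,0]]
    - [-1,[0.06,-0.94,0],[0,0,0]]
    - [-1,[0.06,-0.94,0],[0,0,0]]
    - [-1,[0.06,-0.94,0],[0,0,0]]
    - [-1,[0.06,-0.94,0],[0,0,0]]

```text
time_s: 8.75
tcp_pos: [0.4642, 0.1199, 0.2252]
tcp_rot: [3.141, -0.002, 0.18]
force: [-0.4, 0.4, -0.5]
finger_gap: 0.0854
grasp_force: 0.0
```

Request:
apply_moves:
  steps:
    - [-1,[0,-0.94,0],[0,0,0]]
    - [-1,[0,-0.94,0],[0,0,0]]
    - [-1,[0,-0.94,0],[0,0,0]]
    - [-1,[0,-0.9,0],[0,0,0]]
    - [-1,[0,0,0],[0,0,0]]

```text
time_s: 9.25
tcp_pos: [0.447, 0.2123, 0.2251]
tcp_rot: [-3.141, -0.001, 0.184]
force: [0.3, 0.4, -0.1]
finger_gap: 0.0853
grasp_force: 0.0
```

```bash
python3 - <<'E'
from h import *
import pickle
s=get_state();print(s["tcp_pos"],s["tcp_rot"])
ci=camera_info("wrist");im=camera("wrist");pickle.dump(ci,open("w3.pkl","wb"));cv2.imwrite("pics/w3.png",im)
print(proj("wrist",[[.452,.2126,.084],[.5907,.2385,.056]],ci))
t=camera("top")
a=cv2.resize(cv2.imread("pics/w2.png"),(400,300)); b=cv2.resize(t[130:220,290:410],(400,300),interpolation=3)
c=cv2.resize(im,(400,300))
cv2.imwrite("pics/m3.png",np.vstack([np.hstack([a,b]),np.hstack([c,cv2.resize(im[200:384,100:356],(400,300))])]))
E
```

```text
[0.44700391 0.21229934 0.22505058] [-3.14113769e+00 -1.20013341e-03  1.83557411e-01]
[[253.05589143 180.66409746]
 [252.968576    41.06481006]]
```

View pics/m3.png

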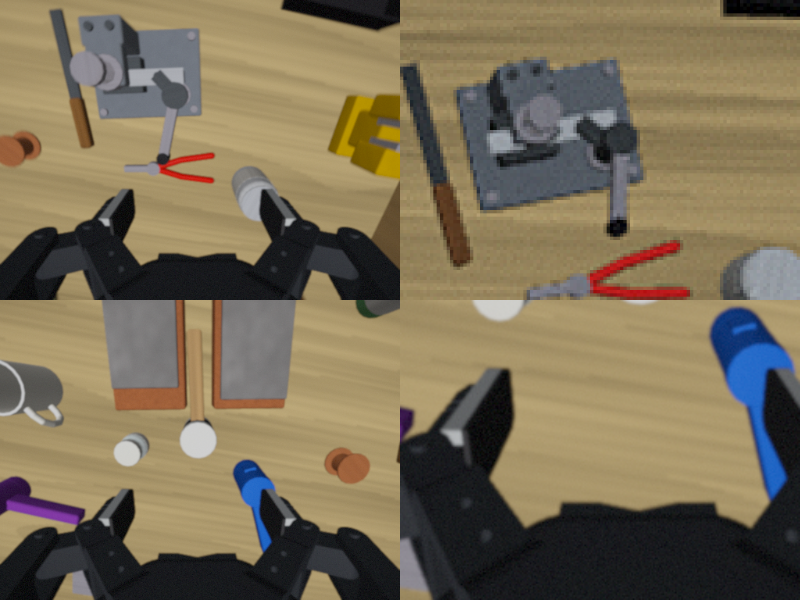

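Request:
apply_moves:
  steps:
    - [-1,[0.2,0,0.8],[0,0,0]]
    - [-1,[0,0,0.95],[0,0,0]]
    - [-1,[0,0,0.95],[0,0,0]]
    - [-1,[0,0,0.95],[0,0,0]]
    - [-1,[0,0,0.95],[0,0,0]]
    - [-1,[0,0,0.95],[0,0,0]]
    - [-1,[0,0,0.95],[0,0,0]]
    - [-1,[0,0,0.95],[0,0,0]]
    - [-1,[0,0,0],[0,0,0]]
    - [0.4,[0,0,0],[0,0,0]]
    - [0.4,[0,0,0],[0,0,0]]
    - [0.4,[0,0,0],[0,0,0]]
    - [0.6,[0,0,0],[0,0,0]]
    - [1,[0,0,0],[0,0,0]]
    - [1,[0,0,0],[0,0,0]]
    - [1,[0,0,0],[0,0,0]]
  squeeze: 60

```text
time_s: 10.95
tcp_pos: [0.4533, 0.2123, 0.0402]
tcp_rot: [-3.141, -0.004, 0.183]
force: [-0.2, -0.1, 5.8]
finger_gap: 0.0488
grasp_force: 62.7
```

Request:
apply_moves:
  steps:
    - [1,[0,0,-0.4],[0,0,0]]
    - [1,[0,0,-0.9],[0,0,0]]
    - [1,[0,0,-0.95],[0,0,0]]
    - [1,[0,0,-0.95],[0,0,0]]
    - [1,[0,0,-0.95],[0,0,0]]
    - [1,[0,0,-0.95],[0,0,0]]
    - [1,[0,0,-0.5],[0,0,0]]
    - [1,[0,0,0],[0,0,0.7]]
    - [1,[0,0,0],[0,0,1]]
    - [1,[0,0,0],[0,0,1]]
    - [1,[0,0,0],[0,0,1]]
    - [1,[0,0,0],[0,0,1]]
    - [1,[0,0,0],[0,0,1]]
    - [1,[0,0,0],[0,0,1]]
    - [1,[0,0,0],[0,0,1]]
    - [1,[0,0,0],[0,0,1]]
    - [1,[0,0,0],[0,0,1]]
    - [1,[0,0,0],[0,0,1]]
    - [1,[0,0,0],[0,0,0]]

```text
time_s: 12.85
tcp_pos: [0.457, 0.1893, 0.1762]
tcp_rot: [-3.138, 0.024, -1.073]
force: [-0.3, 0.2, -4.0]
finger_gap: 0.0486
grasp_force: 63.2
```

Request:
apply_moves:
  steps:
    - [1,[0.4,0.5,0],[0,0,0]]
    - [1,[0.63,0.75,0],[0,0,0]]
    - [1,[0.63,0.75,0],[0,0,0]]
    - [1,[0.63,0.75,0],[0,0,0]]
    - [1,[0.63,0.75,0],[0,0,0]]
    - [1,[0.63,0.75,0],[0,0,0]]
    - [1,[0.63,0.75,0],[0,0,0]]
    - [1,[0.63,0.75,0],[0,0,0]]
    - [1,[0.63,0.75,0],[0,0,0]]
    - [1,[0.63,0.75,0],[0,0,0]]
    - [1,[0.63,0.75,0],[0,0,0]]
    - [1,[0.63,0.75,0],[0,0,0]]
    - [1,[0.63,0.75,0],[0,0,0]]
    - [1,[0.2,0.2,0],[0,0,0]]
    - [1,[0,0,0],[0,0,0]]
    - [1,[0,0,0],[0,0,0]]

```text
time_s: 14.45
tcp_pos: [0.3424, -0.1036, 0.1709]
tcp_rot: [-3.135, 0.025, -1.071]
force: [-0.3, 0.5, -4.5]
finger_gap: 0.0489
grasp_force: 63.9
```

```bash
cat >> h.py <<'E'
def tocmd(pos,yaw,tilt=None):
    s=get_state(); A=R.from_euler('xyz',s["tcp_rot"]); B=R.from_euler('xyz',[np.pi,0,yaw])
    rv=(A.inv()*B).as_rotvec(); d=A.inv().apply(np.array(pos)-s["tcp_pos"])
    print("tcp",s["tcp_pos"].round(4),"rot",s["tcp_rot"].round(4),"shift units",(d/.025).round(3),"turn units",(rv/.12).round(3), "F",s["force"].round(1),"q",s["qpos"].round(3))
E
python3 - <<'E'
from h import *
tocmd([.335,-.08,.17],-1.073)
cv2.imwrite("pics/s4.png",camera("scene")); 
E
```

```text
tcp [ 0.3424 -0.1036  0.1709] rot [-3.1355  0.0248 -1.0709] shift units [-0.968 -0.194  0.062] turn units [-0.051  0.207  0.017] F [-0.3  0.5 -4.5] q [-0.459 -0.546  2.317  0.02   1.388  2.179]
```

Request:
apply_moves:
  steps:
    - [1,[-0.5,-0.1,0],[-0.03,0.1,0]]
    - [1,[-0.47,-0.1,0],[-0.02,0.1,0]]
    - [1,[0,0,0],[0,0,0]]
    - [1,[0,0,0],[0,0,0]]

```text
time_s: 14.9
tcp_pos: [0.3355, -0.0799, 0.1717]
tcp_rot: [-3.141, -0.0, -1.069]
force: [0.2, -0.3, -4.2]
finger_gap: 0.0487
grasp_force: 63.8
```

```bash
python3 - <<'E'
from h import *
tocmd([.335,-.08,.042],-1.073)
im=camera("scene");p=proj("scene",[.335,-.08,.1])[0].astype(int);print(p)
cv2.imwrite("pics/s4.png",cv2.resize(im[p[1]-75:p[1]+75,p[0]-100:p[0]+100],(800,600),interpolation=3))
E
```

```text
tcp [ 0.3355 -0.0799  0.1717] rot [-3.1415e+00 -2.0000e-04 -1.0689e+00] shift units [-0.008  0.02   5.187] turn units [-0.001 -0.002  0.034] F [ 0.2 -0.3 -4.2] q [-0.39  -0.6    2.347 -0.     1.394  2.25 ]
[290 157]
```

View pics/s4.png

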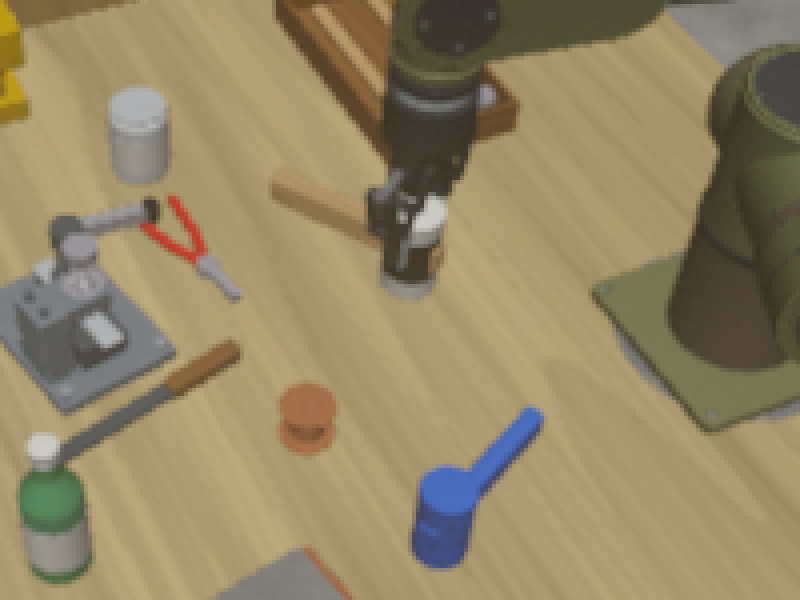

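The mallet is held by the head and roughly level, with its handle pointing toward the pliers side. The head is at about (415,250) in the crop, the clamp knob at (150,210). Lowering next.

Request:
apply_moves:
  steps:
    - [1,[0,0,0.7],[0,0,0]]
    - [1,[0,0,0.9],[0,0,0]]
    - [1,[0,0,0.9],[0,0,0]]
    - [1,[0,0,0.9],[0,0,0]]
    - [1,[0,0,0.8],[0,0,0]]
    - [1,[0,0,0.5],[0,0,0]]
    - [1,[0,0,0.3],[0,0,0]]
    - [1,[0,0,0.15],[0,0,0]]
    - [1,[0,0,0],[0,0,0]]

```text
time_s: 15.85
tcp_pos: [0.3354, -0.0806, 0.0429]
tcp_rot: [3.141, 0.0, -1.071]
force: [0.7, -0.6, -4.1]
finger_gap: 0.0488
grasp_force: 63.7
```

Request:
apply_moves:
  steps:
    - [1,[0,0,0.04],[0,0,0]]
    - [1,[0,0,0.04],[0,0,0]]
    - [1,[0,0,0.03],[0,0,0]]
    - [1,[0,0,0],[0,0,0]]

```text
time_s: 16.25
tcp_pos: [0.3354, -0.0805, 0.0404]
tcp_rot: [-3.141, -0.0, -1.071]
force: [0.3, 0.5, -4.3]
finger_gap: 0.0488
grasp_force: 63.7
```

Request:
apply_moves:
  steps:
    - [1,[0,0,0.03],[0,0,0]]
    - [1,[0,0,0.03],[0,0,0]]
    - [1,[0,0,0],[0,0,0]]

```text
time_s: 16.55
tcp_pos: [0.3356, -0.0806, 0.0402]
tcp_rot: [3.141, 0.001, -1.071]
force: [-5.1, 2.5, 8.7]
finger_gap: 0.0486
grasp_force: 65.0
```

Request:
apply_moves:
  steps:
    - [0.2,[0,0,0],[0,0,0]]
    - [-0.3,[0,0,0],[0,0,0]]
    - [-1,[0,0,0],[0,0,0]]
    - [-1,[0,0,0],[0,0,0]]
    - [-1,[0,0,0],[0,0,0]]
    - [-1,[0,0,0],[0,0,0]]
    - [-1,[0,0,0],[0,0,0]]

```text
time_s: 17.25
tcp_pos: [0.3353, -0.0805, 0.0386]
tcp_rot: [3.142, -0.0, -1.071]
force: [0.2, -1.1, -0.1]
finger_gap: 0.0854
grasp_force: 0.0
```

```bash
python3 - <<'E'
from h import *
import pickle
s=get_state();print(s["finger_gap"],s["force"])
tocmd(np.array([.3356,-.0806,.024])+np.r_[.062*np.cos(-1.071),.062*np.sin(-1.071),0],-1.071)
ci=camera_info("wrist");im=camera("wrist");t=camera("top");sc=camera("scene")
p=proj("scene",[.36,-.1,.05])[0].astype(int);q=proj("top",[.36,-.1,.05])[0].astype(int)
u=lambda i,p:cv2.resize(i[p[1]-40:p[1]+50,p[0]-60:p[0]+60],(400,300),interpolation=3)
cv2.imwrite("pics/m5.png",np.vstack([np.hstack([u(sc,p),u(t,q)]),np.hstack([cv2.resize(im,(400,300)),np.zeros((300,400,3),np.uint8)])])); print(p,q)
E
```

```text
0.08538217725328764 [ 0.16574001 -1.14028153 -0.07940952]
tcp [ 0.3353 -0.0805  0.0386] rot [ 3.1416 -0.     -1.0712] shift units [ 2.49  -0.01   0.586] turn units [ 0.    -0.    -0.002] F [ 0.2 -1.1 -0.1] q [-0.392 -0.414  2.47  -0.     1.086  2.25 ]
[280 165] [289 238]
```

View pics/m5.png

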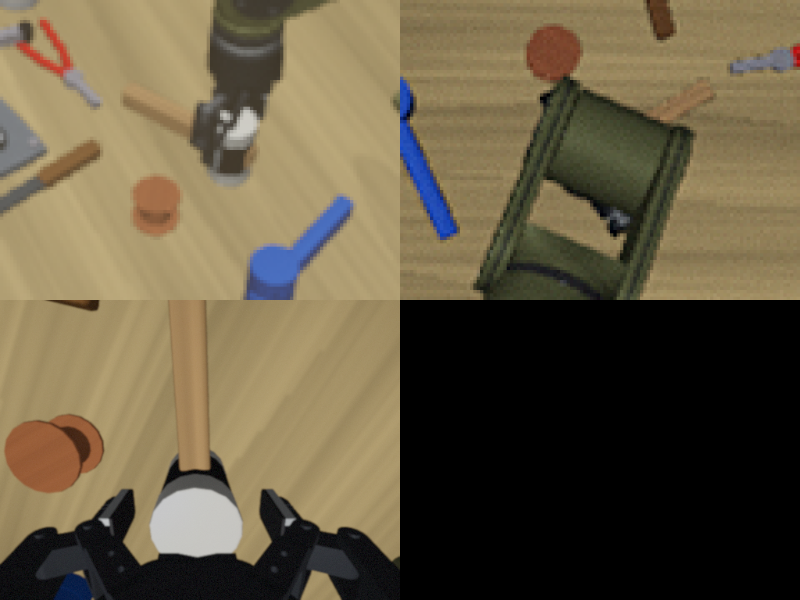

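Request:
apply_moves:
  steps:
    - [-1,[0,0,0],[0,0,-0.4]]
    - [-1,[0.3,0,0],[0,0,0]]
    - [-1,[0.7,0,0],[0,0,0]]
    - [-1,[0.7,0,0],[0,0,0]]
    - [-1,[0.6,0,0],[0,0,0]]
    - [-1,[0.2,0,0],[0,0,0]]
    - [-1,[0,0,0.3],[0,0,0]]
    - [-1,[0,0,0.3],[0,0,0]]
    - [-1,[0,0,0],[0,0,0]]

```text
time_s: 18.3
tcp_pos: [0.3661, -0.1327, 0.0218]
tcp_rot: [3.14, 0.003, -1.023]
force: [-0.6, 0.2, -0.9]
finger_gap: 0.0852
grasp_force: 0.0
```

```bash
python3 - <<'E'
from h import *
tocmd([.3353+.062*np.cos(-1.023),-.0805+.062*np.sin(-1.023),.024],-1.023)
im=camera("wrist");cv2.imwrite("pics/w6.png",im)
E
```

```text
tcp [ 0.3661 -0.1327  0.0218] rot [ 3.1396  0.0034 -1.023 ] shift units [ 0.056 -0.036 -0.09 ] turn units [0.017 0.028 0.   ] F [-0.6  0.2 -0.9] q [-0.486 -0.24   2.378  0.     1.007  2.108]
```

Request:
apply_moves:
  steps:
    - [-1,[0.05,-0.03,-0.08],[0.02,0.03,0]]
    - [0.2,[0,0,0],[0,0,0]]
    - [0.6,[0,0,0],[0,0,0]]
    - [1,[0,0,0],[0,0,0]]
    - [1,[0,0,0],[0,0,0]]
    - [1,[0,0,0],[0,0,0]]
    - [1,[0,0,0],[0,0,0]]
    - [1,[0,0,0],[0,0,0]]
    - [1,[0,0,0],[0,0,0]]
  squeeze: 115

```text
time_s: 19.25
tcp_pos: [0.3692, -0.1347, 0.0259]
tcp_rot: [-3.139, -0.004, -1.023]
force: [-1.3, -0.5, 3.8]
finger_gap: 0.0187
grasp_force: 112.2
```

Request:
apply_moves:
  steps:
    - [1,[0,0,-0.3],[0,0,0]]
    - [1,[0,0,-0.9],[0,0,0]]
    - [1,[0,0,-0.95],[0,0,0]]
    - [1,[0,0,-0.95],[0,0,0]]
    - [1,[0,0,-0.95],[0,0,0]]
    - [1,[0,0,-0.95],[0,0,0]]
    - [1,[0,0,-0.95],[0,0,0]]
    - [1,[0,0,-0.95],[0,0,0]]
    - [1,[0,0,-0.7],[0,0,0]]
    - [1,[0,0,0],[0,0,0]]

```text
time_s: 20.25
tcp_pos: [0.3693, -0.1346, 0.2178]
tcp_rot: [-3.137, -0.008, -1.023]
force: [0.3, -0.3, -4.7]
finger_gap: 0.0184
grasp_force: 113.1
```

Request:
apply_moves:
  steps:
    - [1,[0.43,-0.24,0],[0,0,0]]
    - [1,[0.86,-0.47,0],[0,0,0]]
    - [1,[0.86,-0.47,0],[0,0,0]]
    - [1,[0.86,-0.47,0],[0,0,0]]
    - [1,[0.86,-0.47,0],[0,0,0]]
    - [1,[0.86,-0.47,0],[0,0,0]]
    - [1,[0.86,-0.47,0],[0,0,0]]
    - [1,[0.86,-0.47,0],[0,0,0]]
    - [1,[0.86,-0.47,0],[0,0,0]]
    - [1,[0.86,-0.47,0],[0,0,0]]
    - [1,[0.86,-0.47,0],[0,0,0]]
    - [1,[0.86,-0.47,0],[0,0,0]]
    - [1,[0.43,-0.24,0],[0,0,0]]
    - [1,[0,0,0],[0,0,0]]
    - [1,[0,0,0],[0,0,0]]

```text
time_s: 21.75
tcp_pos: [0.6222, -0.2803, 0.2143]
tcp_rot: [-3.141, -0.0, -1.023]
force: [-0.4, 0.4, -4.5]
finger_gap: 0.0183
grasp_force: 112.9
```

```bash
python3 - <<'E'
from h import *
import pickle
y=get_state()["tcp_rot"][2]
tocmd([.591+.063*np.cos(y),-.2265+.063*np.sin(y),.216],-1.023)
ci=camera_info("wrist");im=camera("wrist");t=camera("top");sc=camera("scene");pickle.dump(ci,open("w7.pkl","wb"))
p=proj("scene",[.6,-.22,.18])[0].astype(int);q=proj("top",[.6,-.22,.18])[0].astype(int)
u=lambda i,p:cv2.resize(i[p[1]-40:p[1]+35,p[0]-50:p[0]+50],(400,300),interpolation=3)
cv2.imwrite("pics/m7.png",np.vstack([np.hstack([u(sc,p),u(t,q)]),np.hstack([cv2.resize(im,(400,300)),np.zeros((300,400,3),np.uint8)])])); print(p,q)
E
```

```text
tcp [ 0.6222 -0.2803  0.2143] rot [-3.1413 -0.     -1.0232] shift units [ 0.032 -0.054 -0.068] turn units [-0.002 -0.    -0.001] F [-0.4  0.4 -4.5] q [-0.502  0.204  1.589  0.     1.348  2.092]
[206 136] [333 157]
```

View pics/m7.png

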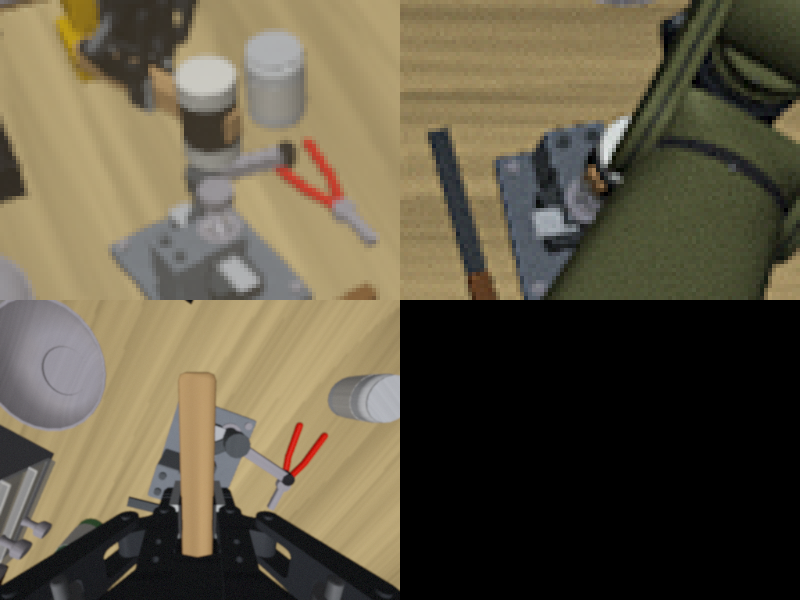

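The mallet is held by its handle, and in the scene crop its head (top at (206,70)) is just above the punch (215,187).

```bash
python3 - <<'E'
from h import *
h=np.array([.6222-.063*np.cos(-1.0232),-.2803-.063*np.sin(-1.0232)])
a=proj("scene",[[*h,.2724],[*h,.1884],[.591,-.2265,.147]]); print(h,"pred crop px",(a-[156,96])*4+1.5)
print(atz("scene",np.array([206,71])/4-.4+[156,96],.2724))
E
```

```text
[ 0.5893999  -0.22651196] pred crop px [[203.86989506  73.32338336]
 [212.04421238 149.21356327]
 [214.09009623 184.35160238]]
[ 0.58681538 -0.22877059  0.2724    ]
```

Request:
apply_moves:
  steps:
    - [1,[0.03,-0.05,0.4],[0,0,0]]
    - [1,[0,0,0.4],[0,0,0]]
    - [1,[0,0,0.25],[0,0,0]]
    - [1,[0,0,0],[0,0,0]]

```text
time_s: 22.3
tcp_pos: [0.6237, -0.2803, 0.1881]
tcp_rot: [-3.141, -0.0, -1.023]
force: [-0.4, 0.2, -5.1]
finger_gap: 0.0185
grasp_force: 112.9
```

Request:
apply_moves:
  steps:
    - [1,[0,0,0.3],[0,0,0]]
    - [1,[0,0,0.6],[0,0,0]]
    - [1,[0,0,0.65],[0,0,0]]

```text
time_s: 22.6
tcp_pos: [0.6265, -0.2821, 0.1541]
tcp_rot: [-3.137, -0.008, -1.023]
force: [1.0, -5.2, 23.9]
finger_gap: 0.0183
grasp_force: 117.9
```

Request:
apply_moves:
  steps:
    - [1,[0,0,-0.7],[0,0,0]]
    - [1,[0,0,-0.95],[0,0,0]]
    - [1,[0,0,-0.95],[0,0,0]]
    - [1,[0,0,-0.3],[0,0,0]]
    - [1,[0,0,0],[0,0,0]]

```text
time_s: 23.1
tcp_pos: [0.6252, -0.2811, 0.2251]
tcp_rot: [-3.138, -0.005, -1.023]
force: [-0.8, -0.3, -4.8]
finger_gap: 0.0183
grasp_force: 113.8
```

```bash
python3 - <<'E'
from h import *
tocmd([.3692,-.1347,.2178],-1.023)
sc=camera("scene")
p=proj("scene",[.6,-.22,.18])[0].astype(int)
cv2.imwrite("pics/m8.png",cv2.resize(sc[p[1]-40:p[1]+35,p[0]-50:p[0]+50],(800,600),interpolation=3))
E
```

```text
tcp [ 0.6252 -0.2811  0.2251] rot [-3.1383 -0.0053 -1.0231] shift units [-10.331   5.693   0.22 ] turn units [-0.027 -0.044 -0.001] F [-0.8 -0.3 -4.8] q [-0.501  0.2    1.575  0.     1.36   2.093]
```

View pics/m8.png

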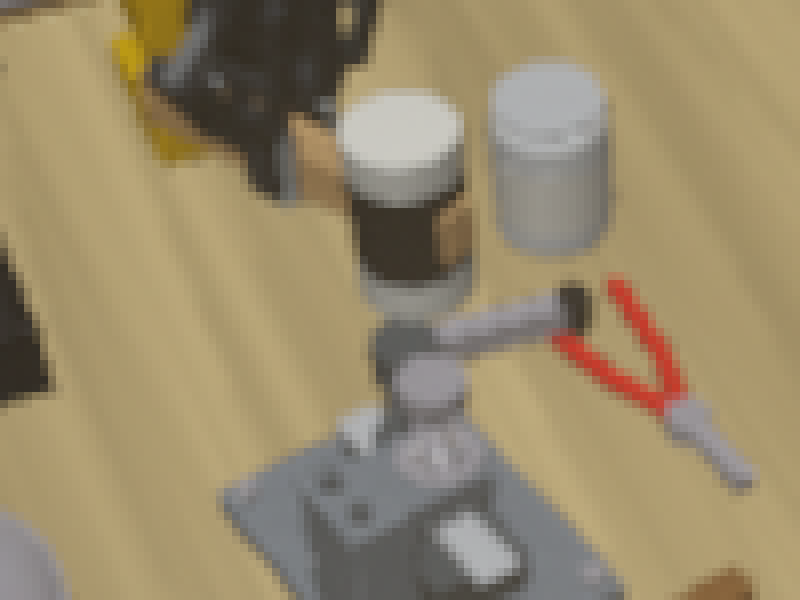

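The punch is back up, the clamp is still on, and the mallet is level. Next I set it down at the old spot.

Request:
apply_moves:
  steps:
    - [1,[-0.4,0.22,0],[-0.03,-0.04,0]]
    - [1,[-0.8,0.44,0],[0,0,0]]
    - [1,[-0.8,0.44,0],[0,0,0]]
    - [1,[-0.8,0.44,0],[0,0,0]]
    - [1,[-0.8,0.44,0],[0,0,0]]
    - [1,[-0.8,0.44,0],[0,0,0]]
    - [1,[-0.8,0.44,0],[0,0,0]]
    - [1,[-0.8,0.44,0],[0,0,0]]
    - [1,[-0.8,0.44,0],[0,0,0]]
    - [1,[-0.8,0.44,0],[0,0,0]]
    - [1,[-0.8,0.44,0],[0,0,0]]
    - [1,[-0.8,0.44,0],[0,0,0]]
    - [1,[-0.8,0.44,0],[0,0,0]]
    - [1,[-0.3,0.18,0],[0,0,0]]
    - [1,[0,0,0],[0,0,0]]
    - [1,[0,0,0],[0,0,0]]

```text
time_s: 24.75
tcp_pos: [0.3695, -0.1351, 0.2244]
tcp_rot: [3.14, 0.001, -1.023]
force: [0.3, -0.9, -3.6]
finger_gap: 0.0182
grasp_force: 113.6
```

```bash
python3 - <<'E'
from h import *
tocmd([.3692,-.1347,.0259],-1.023)
E
```

```text
tcp [ 0.3695 -0.1351  0.2244] rot [ 3.1403e+00  1.1000e-03 -1.0232e+00] shift units [-9.000e-03 -7.000e-03  7.942e+00] turn units [ 0.01   0.009 -0.002] F [ 0.3 -0.9 -3.6] q [-4.870e-01 -4.880e-01  2.191e+00 -1.000e-03  1.440e+00  2.107e+00]
```

Request:
apply_moves:
  steps:
    - [1,[0,0,0.6],[0.01,0.01,0]]
    - [1,[0,0,0.95],[0,0,0]]
    - [1,[0,0,0.95],[0,0,0]]
    - [1,[0,0,0.95],[0,0,0]]
    - [1,[0,0,0.95],[0,0,0]]
    - [1,[0,0,0.95],[0,0,0]]
    - [1,[0,0,0.95],[0,0,0]]
    - [1,[0,0,0.7],[0,0,0]]
    - [1,[0,0,0.5],[0,0,0]]
    - [1,[0,0,0.25],[0,0,0]]
    - [1,[0,0,0.1],[0,0,0]]
    - [1,[0,0,0],[0,0,0]]

```text
time_s: 25.95
tcp_pos: [0.3694, -0.135, 0.0283]
tcp_rot: [3.141, 0.001, -1.023]
force: [-0.1, 1.2, -4.8]
finger_gap: 0.0184
grasp_force: 113.7
```

Request:
apply_moves:
  steps:
    - [1,[0,0,0.04],[0,0,0]]
    - [1,[0,0,0.03],[0,0,0]]
    - [1,[0,0,0.03],[0,0,0]]
    - [1,[0,0,0],[0,0,0]]

```text
time_s: 26.35
tcp_pos: [0.3695, -0.135, 0.0263]
tcp_rot: [-3.141, -0.0, -1.023]
force: [-0.2, 0.3, -4.1]
finger_gap: 0.0183
grasp_force: 113.7
```

Request:
apply_moves:
  steps:
    - [1,[0,0,0.03],[0,0,0]]
    - [1,[0,0,0.03],[0,0,0]]
    - [1,[0,0,0],[0,0,0]]

```text
time_s: 26.65
tcp_pos: [0.3695, -0.135, 0.0248]
tcp_rot: [-3.142, -0.0, -1.023]
force: [1.1, -0.8, -1.8]
finger_gap: 0.018
grasp_force: 114.1
```

Request:
apply_moves:
  steps:
    - [1,[0,0,0.03],[0,0,0]]
    - [1,[0,0,0],[0,0,0]]

```text
time_s: 26.85
tcp_pos: [0.3697, -0.1352, 0.0246]
tcp_rot: [3.141, -0.0, -1.023]
force: [-2.9, 0.1, 3.8]
finger_gap: 0.0184
grasp_force: 114.9
```

Request:
apply_moves:
  steps:
    - [1,[0,0,0],[0,0,0]]
    - [0.4,[0,0,0],[0,0,0]]
    - [0,[0,0,0],[0,0,0]]
    - [-0.5,[0,0,0],[0,0,0]]
    - [-1,[0,0,0],[0,0,0]]
    - [-1,[0,0,0],[0,0,0]]
    - [-1,[0,0,0],[0,0,0]]
    - [-1,[0,0,0],[0,0,0]]
    - [-1,[0,0,-0.4],[0,0,0]]
    - [-1,[0,0,-0.9],[0,0,0]]
    - [-1,[0,0,-0.9],[0,0,0]]
    - [-1,[0,0,-0.9],[0,0,0]]
    - [-1,[0,0,-0.9],[0,0,0]]
    - [-1,[0,0,-0.9],[0,0,0]]
    - [-1,[0,0,-0.9],[0,0,0]]
    - [-1,[0,0,-0.9],[0,0,0]]
    - [-1,[0,0,0],[0,0,0]]
    - [-1,[0,0,0],[0,0,0]]
  squeeze: 20

```text
time_s: 28.65
tcp_pos: [0.3695, -0.135, 0.1919]
tcp_rot: [-3.141, -0.001, -1.023]
force: [-0.4, 0.1, -0.4]
finger_gap: 0.0857
grasp_force: 0.0
```

```bash
python3 - <<'E'
from h import *
sc=camera("scene");w=camera("wrist")
cv2.imwrite("pics/m9.png",np.vstack([np.hstack([cv2.resize(sc[60:300,150:470],(400,300),interpolation=3),cv2.resize(w,(400,300))]),np.hstack([cv2.resize(camera("top"),(400,300)),cv2.resize(sc[110:230,210:370],(400,300),interpolation=3)])]))
E
```

```text
(no output)
```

View pics/m9.png

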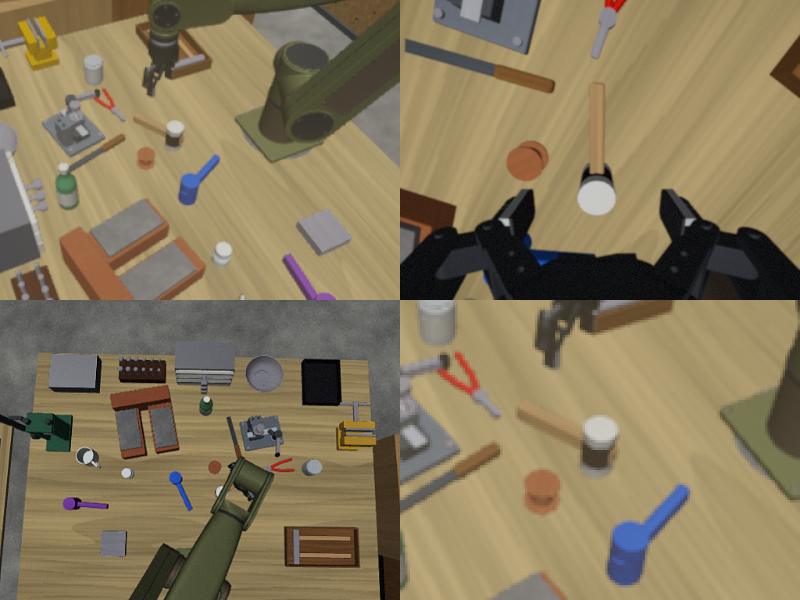

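The mallet stands upright on open bench (wrist view, head at (597,197)). The clamp is on, the bystanders are in place, and the gripper is clear.

```bash
python3 -c "from workcell import *; print(job_done())"
```

```text
the job is handed in; nothing more can be done
None
```

I handed the job in at about 29 s: the clamp is on, the punch took one brisk blow from the handle-held mallet, and the mallet stands on open bench. That the punch reached its stop is inferred from about 29 N of contact force, since the punch's travel was not measured.

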